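# Lay out the next ashing batch at the balance

### The job

Lay out the next ashing batch at the balance: stand the empty crucible in the middle of the balance pan and put its lid on it, and stand the three sample jars in the white three-compartment rack in the order they will be weighed, one to a compartment, the red-capped jar nearest the balance, the yellow one in the middle, and the blue one farthest away. Set everything down gently and upright without dropping it, and leave the green beaker, the brass weight and the aluminium dish where they are.

Things in the scene. Friction and masses are not known exactly. Their poses are not given: they have to be found in the camera images.
- pan (a point): centre of the top of the weighing pan, a round flat steel plate, diameter 120, 60 above the bench, on a white electronic balance (200 deep in x, 165 wide in y, 44 high, 32 at the keypad) fixed to the bench. Keypad and display are on the -x side; the housing reaches 135 from the pan centre towards -x, 65 towards +x, 82 to each side.
- rack: white plastic jar rack fixed to the bench: open tray 74 deep (x), 212 long (y), walls and dividers 22 high, 4 thick, floor 4 thick, split into three compartments in a row along y. Origin: centre of its underside. Compartment centres at y = -69, 0 and +69; each 66 by 65 inside. The balance stands beyond one end of the row, left or right, differing between starts.
- crucible_mid (a point): empty cream-white ceramic crucible, round, open at the top, standing upright on the bench, loose: outer diameter 39 at the foot and 45 at the rim, height 42, wall 3.5 (opening 38 across). This point is on its axis half-way up, 21 above its underside; z is up along its axis. About 0.06 kg.
- lid_mid (a point): cream-white ceramic lid lying right way up on the bench, loose: disc of diameter 52, 4 thick, a round knob (diameter 16, 18 high) on top, and a boss (diameter 25, 2.5 deep) beneath that hangs loosely inside the crucible's mouth. Total height 24.5. The point is on its axis half-way up: disc from 10 to 6 below it, knob from 6 below to 12 above it. When on, the disc rests on the crucible's rim.
- jar_red_mid (a point): round brown-glass sample jar with a red screw cap and a white paper band, standing upright on the bench, loose; diameter 46, height 60. This point is at its centre, 30 above its underside; z is up along its axis. About 0.12 kg.
- jar_yellow_mid (a point): round brown-glass sample jar with a yellow screw cap and a white paper band, standing upright on the bench, loose; diameter 46, height 60. This point is at its centre, 30 above its underside; z is up along its axis. About 0.12 kg.
- jar_blue_mid (a point): round brown-glass sample jar with a blue screw cap and a white paper band, standing upright on the bench, loose; diameter 46, height 60. This point is at its centre, 30 above its underside; z is up along its axis. About 0.12 kg.
- beaker_mid (a point): small green plastic beaker, to be left alone, loose: diameter 42, height 48; the point is its centre, 24 up.
- weight_mid (a point): brass knob weight, to be left alone, loose: diameter 32, height 44 with its knob; the point is its centre, 22 up.
- dish_mid (a point): shallow round aluminium weighing dish, to be left alone, loose: diameter 56, height 12; the point is its centre, 6 up.
Mind the look-alikes: they are no part of the job. What is shaped like the part that bears jar_yellow_mid but black, pink or purple is not meant.

How it is judged:
By the outcome, as a careful person would: the job done as asked, in the order asked, and still so for the second after the job is handed in, with the robot touching nothing.
It also fails if it takes over 122 s, if anything falls off the work surface, if the arm or the gripper's body presses on something with over 40 N, if the wrist force passes 120 N, or if a joint passes its speed limit or range.

### The arm

A 6-joint arm with a two-finger parallel gripper is mounted at the origin on the work surface. World frame = base frame: x ahead of the robot, y to its left, z up, the work surface at z = 0. Lengths are in mm, angles in rad, forces in N, time in s.
With the tool pointing down it reaches from about 275 to 750 mm from the base axis. Payload 10.2 kg.
Tool frame: the origin (TCP) lies midway between the tips of the shut fingers; the grasp point (between the pads) lies 19 mm behind it; z points along the fingers, y is the line along which they close (so a half turn about z gives the same grasp; the last joint's range is limited). The gripper opens to 85 mm and grips with 20 to 120 N. Pads are 22 mm wide; open, the fingers measure 114 mm over their backs; the gripper's body (76 mm by 85 mm) begins 54 mm behind the grasp point. The pads swing forward as they close: fully open they stand 13 mm farther back than shut.
Start: joints at [1.073, 0.313, 1.498, -0, 1.331, -0.223], TCP at [142.474, 505.304, 231.294] pointing down, gripper open.
Joint ranges: [-2.94, 2.94], [-0.97, 2.17], [0.19, 2.56], [-1.23, 4.37], [0.02, 3.11], [-2.88, 2.88]. Speed limits (rad/s): [2.39, 2.39, 3.01, 3.14, 3.14, 3.14].

### API

Orientations are given as a unit quaternion [w, x, y, z].
In Python, from rig import ctrl gives the robot as it stands.
- The arm moves only by the tool send_rows, never from a script. Its argument "targets" is a list of rows, each an object with "offset": the shift along the world's x, y, z in cm, a list of three; "spin": the turn about the world's z in rad. A call has 1 to 8 rows; each row is the pose to reach, as a shift and turn from the pose commanded when the call began; what a row does not reach only later rows make up. A row lasts 1/12 s, in which the tool goes at most 41.7 mm and 7.16 degrees, less where a joint would pass 70% of its speed; a pose out of reach is approached as far as the arm can. A call with a gripper value outside its range is refused whole. "grip" is the opening, from 0 (shut) to 1 (fully open), set as the call begins (left out, the last holds). The fingers move at their own pace and stop on an object; "squeeze" is the grip in N (left out, the last holds). Time passes only in rows, so rows that repeat a pose let the fingers close. It gives the time, the measured TCP pose, the force, the opening and the grip force at its end, in the units of the state.
- ctrl.sense(): the state, without advancing time (a new reading comes with each control period).
- ctrl.capture(name): name is "side" or "top"; returns (picture, depth): 400x640x3 uint8, red, green, blue; 400x640 float32, mm along the optical axis (not along the pixel's ray), 0 where there is no reading.
- ctrl.calibration(name): a dict with "fx", "fy", "cx", "cy" (pixels), "view" (4x4, takes a point from world to camera coordinates). Camera axes: x right, y down, z forward; pixel columns grow to the right and rows downward; lengths in mm; the calibration is good to about 2 mm. A picture is of the moment at which its call begins. calibration takes no time and is no camera call.
- ctrl.finish_job(): hands the job in; it is judged then, once.
Trained networks look in the newest picture that a camera, given by its name, has taken for a name from the list of things; names that differ only in an ending like _2 or _b are one class to them, and where a whole thing is asked for, a point or a joint stands for the part that bears it (a point fixed in the world has none). Each returns a list of dicts, best first, with "conf" (0 to 1); they miss things now and then, are a little off and sometimes report something else, mostly with a low value. They report only what shows in the picture. A call takes as long as a camera call. They do not tell look-alikes from the thing itself.
- ctrl.search_frame(camera, query): "box" ([left, top, right, bottom] in pixels, round what is visible of it).
- ctrl.place_of(camera, query): "uv" ([column, row] in pixels: a listed point, or the origin of a listed thing).
The state is a dict: "time_s": time; "joints": joint angles; "dq": joint speeds; "tau": joint torques, N m; "eef_pos": TCP position; "ee_rot": TCP orientation; "force": force on the tool from outside, world axes, zero at the start; "wrist_torque": the same for the moment, N m; "grip_width": opening from 0.0 (shut) to 1.0 (fully open); "grip_force": force on a finger pad.
Only numpy, scipy, OpenCV 4.12 (cv2) and the standard library are available. Lean on these libraries where they do the work, as an engineer would, in place of code of your own. Each camera call takes 0.05 s, during which the arm holds its last target. There are 200 camera calls.

## Working session

There is one attempt and no reset: what is moved stays moved. The work goes in short steps, Python scripts to look and compute and a tool call to move; the robot and the scene stay as the last step left them, time stands still between calls to the robot, and variables do not carry over. Pictures are saved under pics/ and viewed, at most 14 in all, crops included, and the job is handed in when it is done.

Besides the shell and the picture viewer there is one more tool, called after ">>>" by a JSON object that holds its "method" and its "body", one argument or row to a line. send_rows: Moves the arm, as the interface text tells. Its arguments: {"type":"object","properties":{"targets":{"type":"array"},"grip":{"type":"number"},"squeeze":{"type":"number"}},"required":["targets"]}

```bash
mkdir -p pics; ls
cat > h.py <<'E'
import numpy as np, cv2
from rig import ctrl
def cap(cam,fn=None):
    p,d=ctrl.capture(cam)
    if fn: cv2.imwrite('pics/'+fn,p[:,:,::-1])
    return p,d
def ray(cam,uv,z):
    """world point on pixel ray at height z"""
    c=ctrl.calibration(cam); V=np.array(c['view']); R=V[:3,:3]; t=V[:3,3]
    d=R.T@np.array([(uv[0]-c['cx'])/c['fx'],(uv[1]-c['cy'])/c['fy'],1]); o=-R.T@t
    return o+d*(z-o[2])/d[2]
def cloud(cam,d):
    c=ctrl.calibration(cam); V=np.array(c['view']); R=V[:3,:3]; t=V[:3,3]
    v,u=np.mgrid[:d.shape[0],:d.shape[1]]
    P=np.stack([(u-c['cx'])/c['fx']*d,(v-c['cy'])/c['fy']*d,d],-1)
    W=(P-t)@R; W[d==0]=np.nan
    return W
H=dict(pan=60,rack=0,crucible_mid=21,lid_mid=12.5,jar_red_mid=30,jar_yellow_mid=30,jar_blue_mid=30,beaker_mid=24,weight_mid=22,dish_mid=6)
E
python3 - <<'E'
from h import *
for cam in ('top','side'):
    p,d=cap(cam,cam+'0.png'); np.save(cam+'0.npy',d)
    for q in H:
        for r in ctrl.place_of(cam,q)[:4]:
            print(cam,q,np.round(r['uv']),round(r['conf'],2),np.round(ray(cam,r['uv'],H[q])[:2]))
s=ctrl.sense();print(s)
E
```

```text
pics
top pan [394. 149.] 0.59 [ 653. -206.]
top pan [322. 167.] 0.27 [602. -11.]
top rack [260. 168.] 0.88 [609. 167.]
top crucible_mid [177. 210.] 0.63 [481. 388.]
top lid_mid [264. 228.] 0.75 [436. 147.]
top jar_red_mid [309. 226.] 0.76 [444.  22.]
top jar_yellow_mid [335. 200.] 0.81 [516. -48.]
top jar_yellow_mid [339. 256.] 0.59 [365. -60.]
top jar_yellow_mid [396. 256.] 0.51 [ 367. -213.]
top jar_yellow_mid [367. 227.] 0.48 [ 445. -137.]
top jar_blue_mid [460. 205.] 0.59 [ 509. -389.]
top beaker_mid [218. 235.] 0.52 [416. 272.]
top weight_mid [414. 237.] 0.52 [ 420. -265.]
top dish_mid [414. 236.] 0.6 [ 422. -270.]
top dish_mid [324. 166.] 0.53 [616. -16.]
side pan [427. 210.] 0.84 [ 648. -200.]
side rack [299. 180.] 0.86 [613. 177.]
side rack [226. 187.] 0.58 [451. 293.]
side crucible_mid [210. 164.] 0.6 [476. 400.]
side lid_mid [260. 202.] 0.51 [454. 156.]
side jar_yellow_mid [295. 253.] 0.94 [361. -67.]
side jar_yellow_mid [352. 249.] 0.9 [ 452. -142.]
side jar_yellow_mid [349. 286.] 0.77 [ 365. -206.]
side jar_yellow_mid [338. 220.] 0.64 [513. -54.]
side jar_blue_mid [475. 296.] 0.56 [ 502. -389.]
side beaker_mid [226. 185.] 0.52 [435. 270.]
side weight_mid [390. 290.] 0.83 [ 416. -265.]
side dish_mid [350. 207.] 0.49 [600. -18.]
{'time_s': 1.1, 'joints': array([ 1.07260900e+00,  3.12914053e-01,  1.49769350e+00, -2.96190228e-05,
        1.33100412e+00, -2.23411919e-01]), 'dq': array([-0.00113591, -0.00020133,  0.00061485,  0.00041749, -0.00010223,
        0.00088718]), 'tau': array([ 2.25534575e-03, -4.12158859e+01, -2.59905946e+01, -8.32894398e-05,
        4.28874537e-04,  1.28185665e-06]), 'eef_pos': array([142.4766118 , 505.30365667, 231.28942895]), 'ee_rot': array([ 1.01019141e-05,  1.36952419e-01,  9.90577627e-01, -1.39771204e-05]), 'force': array([ 0.60407438, -0.73974108,  0.17425994]), 'wrist_torque': array([ 0.02652515,  0.01368489, -0.00375794]), 'grip_force': 0.0, 'grip_width': 1.0003362127968993}
```

View pics/top0.png

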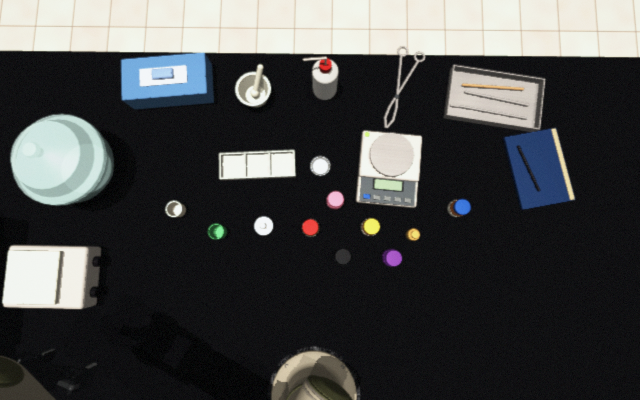

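View pics/side0.png

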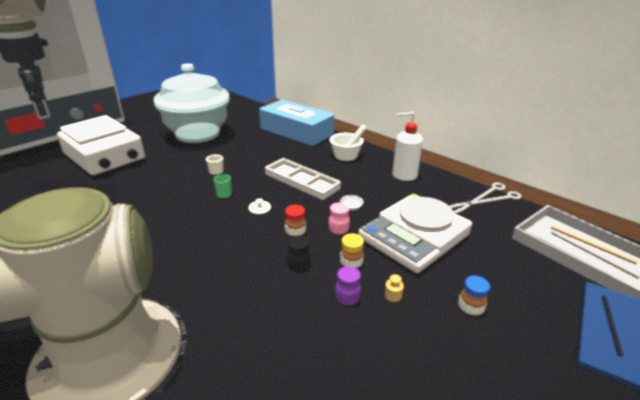

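Top view: the balance sits at (390,165), with the rack to its left at (258,164) and slightly tilted. Crucible (175,209), lid (264,226), red jar (310,228), real yellow jar (371,227; the network ranked look-alikes alongside it), blue jar (460,208). Black (343,257), pink (335,200) and purple (393,258) are look-alikes. Red goes in the -y compartment. Next I refine with depth.

```bash
cat > m.py <<'E'
from h import *
def disc(W,c,r,z0,z1):
    m=(np.hypot(W[...,0]-c[0],W[...,1]-c[1])<r)&(W[...,2]>z0)&(W[...,2]<z1)
    P=W[m]
    if len(P)<5: return None
    (x,y),rad=cv2.minEnclosingCircle(P[:,:2].astype(np.float32))
    return np.round([x,y,rad,*P[:,:2].mean(0),np.median(P[:,2]),len(P)],1)
E
python3 - <<'E'
from m import *
for cam in ('top','side'):
    W=cloud(cam,np.load(cam+'0.npy'))
    print(cam)
    for n,c,r,a,b in [('pan',(650,-203),80,54,72),('cru',(481,392),40,34,50),('lid',(445,150),40,3,12),('knob',(445,150),40,17,32),('red',(444,22),40,52,68),('yel',(447,-139),40,52,68),('blue',(505,-389),45,52,68),('beaker',(425,271),40,40,56),('weight',(418,-265),35,34,50)]:
        print(n,disc(W,c,r,a,b))
    m=(abs(W[...,0]-611)<70)&(abs(W[...,1]-170)<140)&(W[...,2]>14)&(W[...,2]<34)
    print('rack',cv2.minAreaRect(W[m][:,:2].astype(np.float32)),m.sum(),np.median(W[m][:,2]))
E
```

```text
top
pan [ 640.7 -199.3   60.1  640.1 -199.    59.7 1504. ]
cru [484.8 391.   22.5 484.3 391.6  41.2  83. ]
lid [444.5 152.1  38.  443.3 148.8   6.  249. ]
knob [443.9 149.4   7.8 443.8 149.1  24.2  29. ]
red [440.1  16.8  20.4 439.7  17.2  59.6 185. ]
yel [ 444.8 -145.4   20.6  444.9 -144.9   59.6  195. ]
blue [ 500.5 -385.7   21.2  500.5 -385.    59.6  201. ]
beaker [424.4 271.3  20.8 424.8 272.4  46.3  52. ]
weight [ 426.9 -262.6    9.8  426.7 -263.    43.8   45. ]
rack ((615.0902099609375, 171.44070434570312), (75.38556671142578, 211.92457580566406), 3.441976308822632) 462 20.48386984055982
side
pan [ 643.3 -200.    62.   638.1 -204.    59.5 1331. ]
cru [485.1 387.2  24.3 485.4 388.6  39.2  91. ]
lid [446.5 146.4  26.7 443.3 144.2   6.1 171. ]
knob [446.  146.4  10.  445.3 145.   23.3  30. ]
red [439.7  15.9  22.6 439.3  12.8  59.1 197. ]
yel [ 446.5 -147.7   21.6  443.9 -149.2   59.2  252. ]
blue [ 502.7 -388.2   22.   499.5 -388.3   59.4  369. ]
beaker [427.4 269.2  23.1 426.  269.2  44.6  91. ]
weight [ 428.8 -265.    10.6  427.2 -265.8   43.5   79. ]
rack ((616.5693359375, 169.93719482421875), (80.33882141113281, 213.6459197998047), 3.435610055923462) 548 18.893042229149778
```

>>> {"method": "send_rows", "body": {
  "targets": [
    {"offset": [3, -1, 0], "spin": -0.1},
    {"offset": [6, -2, 0], "spin": -0.2},
    {"offset": [9, -3, 0], "spin": -0.3},
    {"offset": [12, -4, 0], "spin": -0.4},
    {"offset": [15, -5, 0], "spin": -0.5},
    {"offset": [18, -6, -1], "spin": -0.6},
    {"offset": [21, -7, -2], "spin": -0.7},
    {"offset": [24, -8, -3], "spin": -0.8}
  ],
  "grip": 1,
  "squeeze": 30
}}

```text
time_s: 1.77
eef_pos: [383.9, 424.6, 201.0]
ee_rot: [0.0, 0.514, 0.858, 0.0]
force: [0.9, 1.2, 0.4]
grip_width: 0.999
grip_force: 0.0
```

>>> {"method": "send_rows", "body": {
  "targets": [
    {"offset": [2.5, -1, -1], "spin": -0.1},
    {"offset": [5, -2, -3], "spin": -0.2},
    {"offset": [8, -3, -6], "spin": -0.3},
    {"offset": [10.25, -3.5, -9], "spin": -0.4},
    {"offset": [10.25, -3.53, -11], "spin": -0.436},
    {"offset": [10.25, -3.53, -11], "spin": -0.436},
    {"offset": [10.25, -3.53, -11], "spin": -0.436}
  ]
}}

```text
time_s: 2.35
eef_pos: [484.6, 390.0, 91.0]
ee_rot: [-0.0, 0.685, 0.728, -0.001]
force: [0.0, -0.1, 1.0]
grip_width: 1.002
grip_force: 0.0
```

>>> {"method": "send_rows", "body": {
  "targets": [
    {"offset": [0, 0, -3]},
    {"offset": [0, 0, -6]},
    {"offset": [0, 0, -7.5]},
    {"offset": [0, 0, -8.3]},
    {"offset": [0, 0, -8.3]}
  ]
}}

```text
invalid input
```

>>> {"method": "send_rows", "body": {
  "targets": [
    {"offset": [0, 0, 0]},
    {"offset": [0, 0, 0]},
    {"offset": [0, 0, 0]},
    {"offset": [0, 0, 0]},
    {"offset": [0, 0, 0]},
    {"offset": [0, 0, 0]},
    {"offset": [0, 0, 0]},
    {"offset": [0, 0, 0]}
  ],
  "grip": 0.3,
  "squeeze": 25
}}

```text
invalid input
```

Run:
```python
from m import *
p,d=cap('side'); cv2.imwrite('pics/a.png',cv2.resize(p[110:230,150:310,::-1],(640,480)))
print(ctrl.sense()['grip_width'])
```

```text
0.999585749678045
```

View pics/a.png

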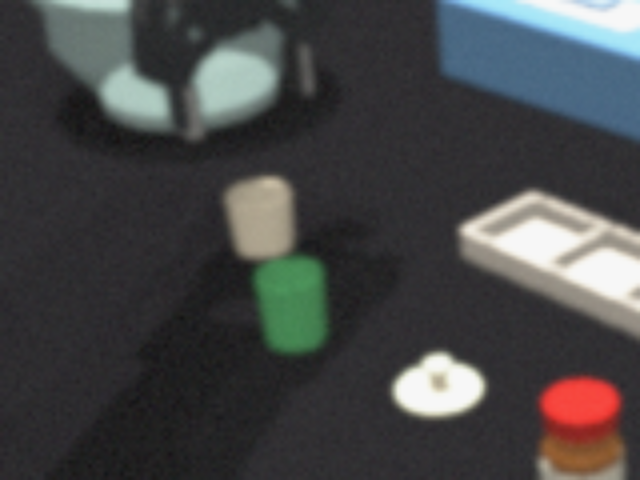

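The gripper is open above the standing crucible at (260,215). Every row has to include "spin", so I'll resend.

>>> {"method": "send_rows", "body": {
  "targets": [
    {"offset": [0, 0, -3], "spin": 0},
    {"offset": [0, 0, -6], "spin": 0},
    {"offset": [0, 0, -7.5], "spin": 0},
    {"offset": [0, 0, -8.3], "spin": 0},
    {"offset": [0, 0, -8.3], "spin": 0}
  ]
}}

```text
time_s: 2.82
eef_pos: [484.6, 390.5, 8.6]
ee_rot: [-0.0, 0.685, 0.729, 0.0]
force: [-0.0, -0.8, 0.1]
grip_width: 1.0
grip_force: 0.0
```

>>> {"method": "send_rows", "body": {
  "targets": [
    {"offset": [0, 0, 0], "spin": 0},
    {"offset": [0, 0, 0], "spin": 0},
    {"offset": [0, 0, 0], "spin": 0},
    {"offset": [0, 0, 0], "spin": 0},
    {"offset": [0, 0, 0], "spin": 0},
    {"offset": [0, 0, 0], "spin": 0},
    {"offset": [0, 0, 0], "spin": 0},
    {"offset": [0, 0, 0], "spin": 0}
  ],
  "grip": 0.3,
  "squeeze": 25
}}

```text
time_s: 3.48
eef_pos: [485.6, 390.4, 9.8]
ee_rot: [0.0, 0.686, 0.728, 0.001]
force: [-1.5, -0.6, 5.5]
grip_width: 0.505
grip_force: 24.8
```

Run:
```python
from m import *
p,d=cap('side'); cv2.imwrite('pics/b.png',cv2.resize(p[110:230,150:310,::-1],(640,480)))
s=ctrl.sense();print(s['time_s'],s['grip_width'],s['grip_force'],s['force'],s['eef_pos'])
```

```text
3.5333 0.4986926096271444 24.77644035895537 [-1.08872121 -0.60410653  5.96797473] [485.61821999 390.41737807   9.83445679]
```

View pics/b.png

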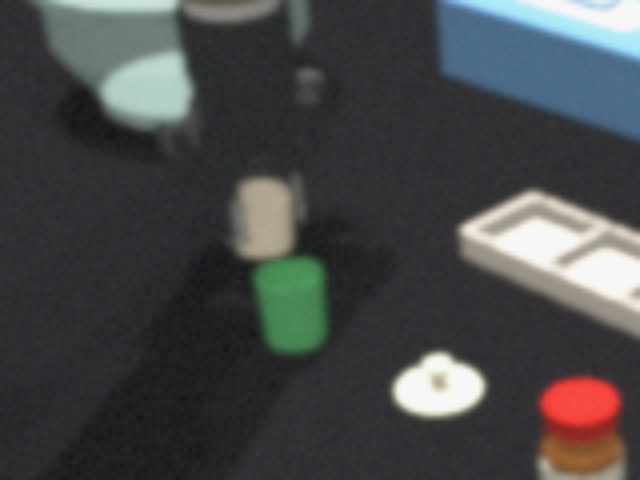

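Crucible gripped at 42.5 mm opening, upright. Lifting it and carrying it to the pan.

>>> {"method": "send_rows", "body": {
  "targets": [
    {"offset": [0, 0, 1], "spin": 0},
    {"offset": [0, 0, 3], "spin": 0},
    {"offset": [0, 0, 6.5], "spin": 0},
    {"offset": [0, 0, 10], "spin": 0},
    {"offset": [0, 0, 13], "spin": 0},
    {"offset": [0.5, -2, 15], "spin": 0},
    {"offset": [1.3, -5, 15], "spin": 0},
    {"offset": [2.1, -8, 15], "spin": 0}
  ]
}}

```text
time_s: 4.2
eef_pos: [506.3, 309.7, 160.7]
ee_rot: [0.001, 0.685, 0.729, 0.002]
force: [-0.2, 0.9, -1.1]
grip_width: 0.501
grip_force: 25.6
```

>>> {"method": "send_rows", "body": {
  "targets": [
    {"offset": [0.8, -3.3, 0], "spin": 0},
    {"offset": [1.7, -6.6, 0], "spin": 0},
    {"offset": [2.6, -9.9, 0], "spin": 0},
    {"offset": [3.5, -13.2, 0], "spin": 0},
    {"offset": [4.4, -16.5, 0], "spin": 0},
    {"offset": [5.3, -19.8, 0], "spin": 0},
    {"offset": [6.2, -23.1, 0], "spin": 0},
    {"offset": [7, -26.4, 0], "spin": 0}
  ]
}}

```text
time_s: 4.87
eef_pos: [576.2, 44.3, 159.3]
ee_rot: [0.0, 0.686, 0.728, 0.0]
force: [-0.0, -0.1, -0.5]
grip_width: 0.503
grip_force: 25.6
```

>>> {"method": "send_rows", "body": {
  "targets": [
    {"offset": [0.8, -3.3, 0], "spin": 0},
    {"offset": [1.7, -6.6, 0], "spin": 0},
    {"offset": [2.6, -9.9, 0], "spin": 0},
    {"offset": [3.5, -13.2, 0], "spin": 0},
    {"offset": [4.4, -16.5, 0], "spin": 0},
    {"offset": [5.3, -19.8, 0], "spin": 0},
    {"offset": [6, -22.5, -1], "spin": 0},
    {"offset": [6.5, -24.5, -2], "spin": 0}
  ]
}}

```text
time_s: 5.53
eef_pos: [641.3, -201.8, 139.4]
ee_rot: [0.001, 0.686, 0.727, 0.0]
force: [0.2, 0.3, -0.2]
grip_width: 0.501
grip_force: 25.6
```

>>> {"method": "send_rows", "body": {
  "targets": [
    {"offset": [0, 0.2, -3], "spin": 0},
    {"offset": [0, 0.2, -5], "spin": 0},
    {"offset": [0, 0.2, -6], "spin": 0},
    {"offset": [0, 0.2, -6.4], "spin": 0},
    {"offset": [0, 0.2, -6.4], "spin": 0},
    {"offset": [0, 0.2, -6.4], "spin": 0}
  ]
}}

```text
time_s: 6.03
eef_pos: [641.6, -197.1, 76.0]
ee_rot: [0.001, 0.685, 0.728, 0.0]
force: [-0.1, 0.2, -0.6]
grip_width: 0.503
grip_force: 25.6
```

Run:
```python
from m import *
p,d=cap('side'); cv2.imwrite('pics/c.png',cv2.resize(p[130:280,340:540,::-1],(640,480)))
p,d=cap('top');W=cloud('top',d)
s=ctrl.sense();print(s['time_s'],s['grip_width'],s['force'],s['eef_pos'])
```

```text
6.1333 0.5003953937970574 [ 0.00840058  0.26280041 -0.67639228] [ 641.67289968 -197.15287479   76.08383593]
```

View pics/c.png

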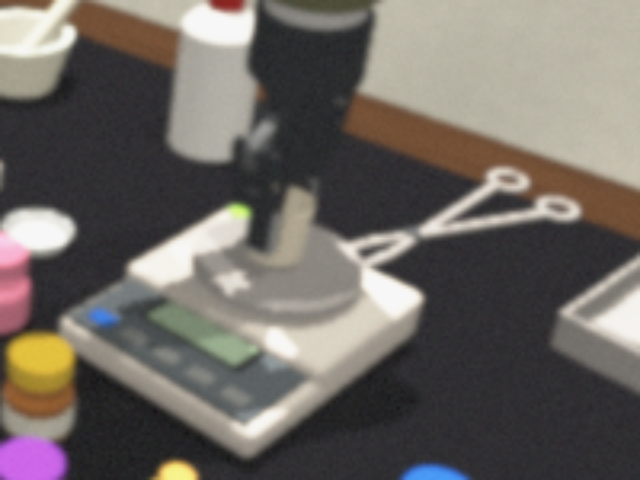

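The crucible is held just above the pan centre at (280,225). Creeping down.

>>> {"method": "send_rows", "body": {
  "targets": [
    {"offset": [0, -0.1, -0.15], "spin": 0},
    {"offset": [0, -0.2, -0.3], "spin": 0},
    {"offset": [0, -0.2, -0.4], "spin": 0},
    {"offset": [0, -0.2, -0.5], "spin": 0},
    {"offset": [0, -0.2, -0.5], "spin": 0}
  ]
}}

```text
time_s: 6.55
eef_pos: [641.0, -199.2, 69.9]
ee_rot: [0.0, 0.686, 0.728, -0.0]
force: [-1.7, -0.3, 2.8]
grip_width: 0.5
grip_force: 25.9
```

>>> {"method": "send_rows", "body": {
  "targets": [
    {"offset": [0, 0, -0.05], "spin": 0},
    {"offset": [0, 0, -0.1], "spin": 0},
    {"offset": [0, 0, -0.1], "spin": 0}
  ]
}}

```text
time_s: 6.8
eef_pos: [641.1, -199.2, 69.8]
ee_rot: [0.0, 0.686, 0.728, -0.0]
force: [-5.5, 0.2, 9.3]
grip_width: 0.502
grip_force: 26.3
```

>>> {"method": "send_rows", "body": {
  "targets": [
    {"offset": [0, 0, 0.05], "spin": 0},
    {"offset": [0, 0, 0.05], "spin": 0},
    {"offset": [0, 0, 0.05], "spin": 0},
    {"offset": [0, 0, 0.05], "spin": 0}
  ],
  "grip": 0.6
}}

```text
time_s: 7.13
eef_pos: [640.9, -198.9, 68.4]
ee_rot: [-0.0, 0.686, 0.728, -0.0]
force: [-0.6, 0.3, -0.1]
grip_width: 0.6
grip_force: 0.0
```

>>> {"method": "send_rows", "body": {
  "targets": [
    {"offset": [0, 0, 0], "spin": 0},
    {"offset": [0, 0, 0], "spin": 0},
    {"offset": [0, 0, 0], "spin": 0},
    {"offset": [0, 0, 1.5], "spin": 0},
    {"offset": [0, 0, 4], "spin": 0},
    {"offset": [0, 0, 7.5], "spin": 0},
    {"offset": [-1.5, 3, 9], "spin": 0},
    {"offset": [-3, 6, 9], "spin": 0}
  ],
  "grip": 1
}}

```text
time_s: 7.8
eef_pos: [612.1, -139.9, 162.8]
ee_rot: [0.004, 0.686, 0.727, 0.001]
force: [0.8, 2.1, 0.1]
grip_width: 1.0
grip_force: 0.0
```

>>> {"method": "send_rows", "body": {
  "targets": [
    {"offset": [-1.8, 3.5, 0], "spin": 0},
    {"offset": [-3.6, 7, 0], "spin": 0},
    {"offset": [-5.4, 10.5, 0], "spin": 0},
    {"offset": [-7.2, 14, 0], "spin": 0},
    {"offset": [-9, 17.5, -1], "spin": 0},
    {"offset": [-10.8, 21, -2], "spin": 0},
    {"offset": [-12.6, 24.5, -3], "spin": 0},
    {"offset": [-14.4, 28, -4], "spin": 0}
  ]
}}

```text
time_s: 8.47
eef_pos: [465.9, 142.4, 118.7]
ee_rot: [0.0, 0.686, 0.728, 0.0]
force: [1.2, 0.5, -0.6]
grip_width: 1.001
grip_force: 0.0
```

Run:
```python
from m import *
p,d=cap('side'); cv2.imwrite('pics/d.png',cv2.resize(p[130:280,200:500,::-1],(800,400)))
print(disc(cloud('side',d),(641,-199),40,94,112))
p,d=cap('top'); W=cloud('top',d); print(disc(W,(641,-199),40,94,112),disc(W,(444,148),40,17,32),disc(W,(444,148),30,3,9))
s=ctrl.sense();print(s['time_s'],s['eef_pos'])
```

```text
[ 642.2 -200.3   24.   640.1 -200.3   99.2  157. ]
[ 639.3 -198.2   22.3  640.4 -198.4  100.3   91. ] None [440.6 124.1  14.5 443.  125.6   5.8  14. ]
8.5667 [463.68850986 144.74048522 117.60708738]
```

View pics/d.png

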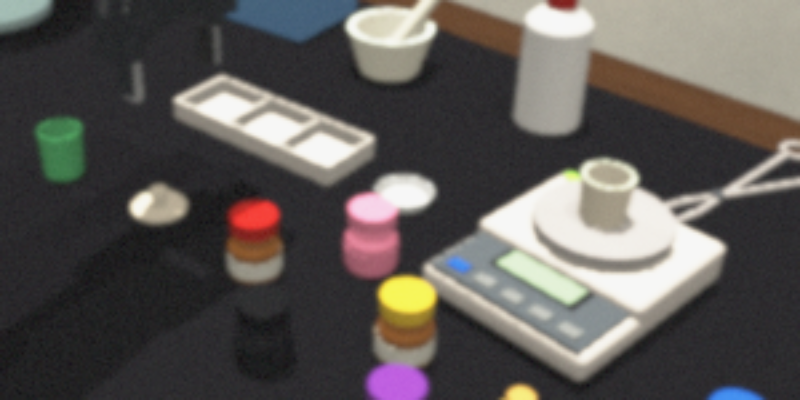

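The crucible stands upright at the pan centre, at (607,195) in the crop. Next the lid, held by its knob.

>>> {"method": "send_rows", "body": {
  "targets": [
    {"offset": [-1.9, 0.35, -3], "spin": 0},
    {"offset": [-1.9, 0.35, -6], "spin": 0},
    {"offset": [-1.9, 0.35, -9], "spin": 0},
    {"offset": [-1.9, 0.35, -10.3], "spin": 0},
    {"offset": [-1.9, 0.35, -10.7], "spin": 0},
    {"offset": [-1.9, 0.35, -10.7], "spin": 0}
  ]
}}

```text
time_s: 9.07
eef_pos: [448.1, 144.1, 11.4]
ee_rot: [-0.0, 0.686, 0.728, -0.0]
force: [0.7, -0.0, 0.7]
grip_width: 1.003
grip_force: 0.0
```

>>> {"method": "send_rows", "body": {
  "targets": [
    {"offset": [0, 0, 0], "spin": 0},
    {"offset": [0, 0, 0], "spin": 0},
    {"offset": [0, 0, 0], "spin": 0},
    {"offset": [0, 0, 0], "spin": 0},
    {"offset": [0, 0, 0], "spin": 0},
    {"offset": [0, 0, 0], "spin": 0},
    {"offset": [0, 0, 0], "spin": 0},
    {"offset": [0, 0, 0], "spin": 0}
  ],
  "grip": 0.3
}}

```text
time_s: 9.73
eef_pos: [448.0, 144.5, 11.9]
ee_rot: [0.0, 0.686, 0.728, 0.0]
force: [-0.4, -0.5, -0.1]
grip_width: 0.298
grip_force: 0.0
```

>>> {"method": "send_rows", "body": {
  "targets": [
    {"offset": [0, 0, 0], "spin": 0},
    {"offset": [0, 0, 0], "spin": 0},
    {"offset": [0, 0, 0], "spin": 0},
    {"offset": [0, 0, 0], "spin": 0},
    {"offset": [0, 0, 0], "spin": 0},
    {"offset": [0, 0, 0], "spin": 0}
  ],
  "grip": 0.05
}}

```text
time_s: 10.23
eef_pos: [448.0, 144.5, 11.9]
ee_rot: [0.0, 0.686, 0.728, 0.0]
force: [-0.6, 0.5, 3.6]
grip_width: 0.173
grip_force: 24.4
```

>>> {"method": "send_rows", "body": {
  "targets": [
    {"offset": [0, 0, 1], "spin": 0},
    {"offset": [0, 0, 3], "spin": 0},
    {"offset": [0, 0, 6], "spin": 0},
    {"offset": [0, 0, 10], "spin": 0},
    {"offset": [0, 0, 13], "spin": 0},
    {"offset": [0, 0, 16], "spin": 0},
    {"offset": [1.5, -2.7, 17], "spin": 0},
    {"offset": [3, -5.4, 17], "spin": 0}
  ]
}}

```text
time_s: 10.9
eef_pos: [479.1, 90.6, 185.6]
ee_rot: [0.002, 0.685, 0.729, 0.002]
force: [0.5, -1.1, -1.1]
grip_width: 0.171
grip_force: 24.4
```

>>> {"method": "send_rows", "body": {
  "targets": [
    {"offset": [1.7, -3, 0], "spin": 0},
    {"offset": [3.4, -6, 0], "spin": 0},
    {"offset": [5.1, -9, 0], "spin": 0},
    {"offset": [6.8, -12, 0], "spin": 0},
    {"offset": [8.5, -15, 0], "spin": 0},
    {"offset": [10.2, -18, 0], "spin": 0},
    {"offset": [11.9, -21, 0], "spin": 0},
    {"offset": [13.6, -24, 0], "spin": 0}
  ]
}}

```text
time_s: 11.57
eef_pos: [614.3, -151.0, 182.4]
ee_rot: [-0.0, 0.686, 0.728, -0.0]
force: [1.2, 0.4, 0.6]
grip_width: 0.171
grip_force: 24.4
```

>>> {"method": "send_rows", "body": {
  "targets": [
    {"offset": [1.3, -2.5, -0.5], "spin": 0},
    {"offset": [2.7, -4.9, -1.5], "spin": 0},
    {"offset": [2.7, -4.9, -2.5], "spin": 0},
    {"offset": [2.7, -4.9, -2.5], "spin": 0},
    {"offset": [2.7, -4.9, -2.5], "spin": 0}
  ]
}}

```text
time_s: 11.98
eef_pos: [640.5, -197.8, 156.7]
ee_rot: [-0.001, 0.685, 0.728, -0.0]
force: [-0.0, 0.3, -0.1]
grip_width: 0.168
grip_force: 24.5
```

Run:
```python
from m import *
s=ctrl.sense();print(s['time_s'],s['eef_pos'],s['grip_width'])
p,d=cap('side'); cv2.imwrite('pics/e.png',cv2.resize(p[110:260,340:540,::-1],(640,480)))
W=cloud('side',d); c=s['eef_pos']
m=(np.hypot(W[...,0]-c[0],W[...,1]-c[1])<45)&(W[...,2]>c[2]-18)&(W[...,2]<c[2]+3)
P=W[m]; print(np.round([P.min(0),P.max(0),P.mean(0)],1),len(P))
# light (cream) pixels only
L=m&(p.min(-1)>90); P=W[L]; print(np.round([P.min(0),P.max(0),P.mean(0)],1),len(P))
print(ctrl.place_of('side','lid_mid')[:2])
for r in ctrl.place_of('side','lid_mid')[:2]: print(ray('side',r['uv'],c[2]-11.9+12.5))
```

```text
11.9833 [ 640.52122106 -197.81287414  156.6529824 ] 0.16815208217566316
[[ 613.6 -219.4  146.7]
 [ 661.8 -169.1  159.6]
 [ 632.5 -197.6  151.2]] 203
[[ 613.6 -219.4  146.7]
 [ 661.8 -169.1  159.6]
 [ 632.4 -197.6  151.1]] 201
[{'uv': [428.3, 171.4], 'conf': 0.64}]
[ 641.52798437 -190.37971386  157.2529824 ]
```

View pics/e.png

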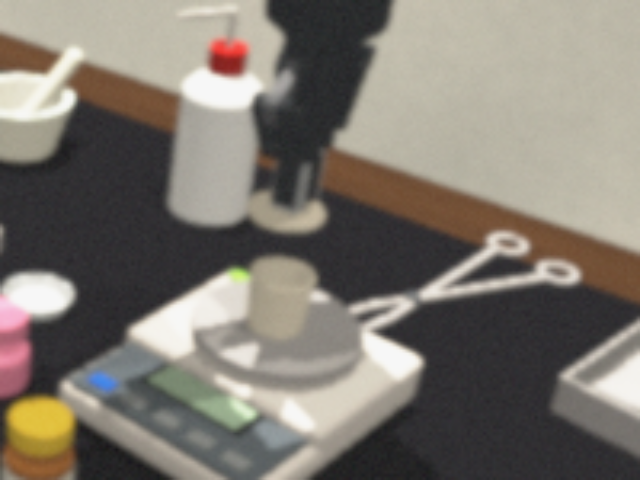

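The lid is held level at (288,212), about 5 mm toward +y of the crucible axis. I'll correct for that and lower it.

>>> {"method": "send_rows", "body": {
  "targets": [
    {"offset": [0.05, -0.5, -1.5], "spin": 0},
    {"offset": [0.05, -0.5, -3], "spin": 0},
    {"offset": [0.05, -0.5, -3.7], "spin": 0},
    {"offset": [0.05, -0.5, -4], "spin": 0},
    {"offset": [0.05, -0.5, -4.15], "spin": 0},
    {"offset": [0.05, -0.5, -4.25], "spin": 0},
    {"offset": [0.05, -0.5, -4.25], "spin": 0}
  ]
}}

```text
time_s: 12.72
eef_pos: [641.7, -203.5, 115.1]
ee_rot: [0.001, 0.685, 0.728, 0.0]
force: [0.3, 0.4, -0.6]
grip_width: 0.175
grip_force: 24.5
```

>>> {"method": "send_rows", "body": {
  "targets": [
    {"offset": [0, 0, -0.1], "spin": 0},
    {"offset": [0, 0, -0.2], "spin": 0},
    {"offset": [0, 0, -0.2], "spin": 0}
  ]
}}

```text
time_s: 12.97
eef_pos: [641.5, -203.5, 112.3]
ee_rot: [0.0, 0.686, 0.728, -0.0]
force: [-0.3, -1.1, -0.1]
grip_width: 0.171
grip_force: 24.5
```

>>> {"method": "send_rows", "body": {
  "targets": [
    {"offset": [0, 0, -0.05], "spin": 0},
    {"offset": [0, 0, -0.1], "spin": 0},
    {"offset": [0, 0, -0.1], "spin": 0}
  ]
}}

```text
time_s: 13.22
eef_pos: [641.6, -203.5, 111.7]
ee_rot: [0.0, 0.686, 0.728, 0.0]
force: [-0.9, 0.3, 2.0]
grip_width: 0.171
grip_force: 24.7
```

>>> {"method": "send_rows", "body": {
  "targets": [
    {"offset": [0, 0, 0], "spin": 0},
    {"offset": [0, 0, 0], "spin": 0},
    {"offset": [0, 0, 0], "spin": 0},
    {"offset": [0, 0, 0], "spin": 0}
  ],
  "grip": 0.35
}}

```text
time_s: 13.55
eef_pos: [641.4, -203.5, 111.2]
ee_rot: [-0.0, 0.686, 0.728, -0.0]
force: [0.0, -0.2, -0.7]
grip_width: 0.354
grip_force: 0.0
```

>>> {"method": "send_rows", "body": {
  "targets": [
    {"offset": [0, 0, 1], "spin": 0},
    {"offset": [0, 0, 3], "spin": 0},
    {"offset": [0, 0, 6], "spin": 0},
    {"offset": [-2, 2, 7], "spin": 0},
    {"offset": [-4, 5, 7], "spin": 0},
    {"offset": [-6, 8, 7], "spin": 0},
    {"offset": [-8, 11, 7], "spin": 0},
    {"offset": [-10, 14, 6], "spin": 0}
  ],
  "grip": 1
}}

```text
time_s: 14.22
eef_pos: [541.2, -62.6, 173.6]
ee_rot: [0.002, 0.686, 0.728, 0.001]
force: [0.5, -0.1, 0.1]
grip_width: 1.002
grip_force: 0.0
```

Run:
```python
from m import *
p,d=cap('side'); cv2.imwrite('pics/f.png',cv2.resize(p[150:280,340:540,::-1],(640,416)))
W=cloud('side',d); print(disc(W,(641,-199),40,102,110),disc(W,(641,-199),40,118,130))
p,d=cap('top'); W=cloud('top',d); print(disc(W,(641,-199),40,102,110),disc(W,(641,-199),40,118,130))
s=ctrl.sense();print(s['time_s'],s['eef_pos'])
```

```text
[ 640.4 -200.8   26.8  636.8 -202.2  105.8  222. ] [ 640.5 -200.     8.3  639.3 -201.1  123.2   37. ]
[ 639.4 -199.1   26.   639.6 -202.   105.7  218. ] [ 638.8 -198.4    7.9  639.2 -197.9  123.6   31. ]
14.3167 [538.55823548 -59.60346337 171.04406119]
```

View pics/f.png

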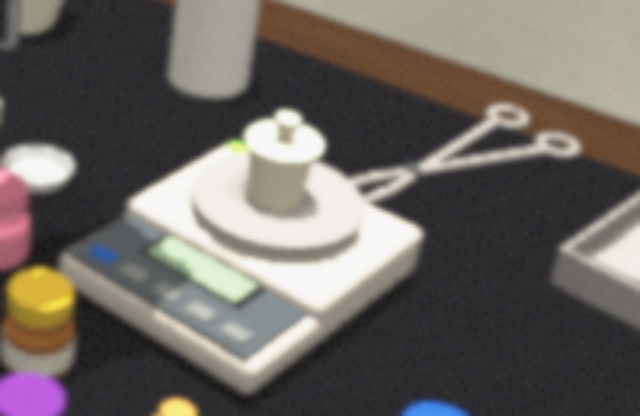

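Lid seated level, disc at z 105.7 and centred. Now the red jar.

>>> {"method": "send_rows", "body": {
  "targets": [
    {"offset": [-3, 2.4, 0], "spin": 0},
    {"offset": [-6, 4.8, -1], "spin": 0},
    {"offset": [-9, 7.2, -3], "spin": 0},
    {"offset": [-10.1, 8, -5], "spin": 0},
    {"offset": [-10.1, 8, -7], "spin": 0},
    {"offset": [-10.1, 8, -7], "spin": 0}
  ]
}}

```text
time_s: 14.82
eef_pos: [439.1, 16.9, 99.6]
ee_rot: [-0.002, 0.685, 0.728, -0.001]
force: [0.5, -0.5, -0.2]
grip_width: 0.999
grip_force: 0.0
```

>>> {"method": "send_rows", "body": {
  "targets": [
    {"offset": [0, 0, -2.5], "spin": 0},
    {"offset": [0, 0, -5], "spin": 0},
    {"offset": [0, 0, -7], "spin": 0},
    {"offset": [0, 0, -7.7], "spin": 0},
    {"offset": [0, 0, -7.7], "spin": 0}
  ]
}}

```text
time_s: 15.23
eef_pos: [440.9, 16.0, 24.1]
ee_rot: [-0.001, 0.686, 0.728, -0.0]
force: [0.5, 0.6, -0.4]
grip_width: 0.998
grip_force: 0.0
```

>>> {"method": "send_rows", "body": {
  "targets": [
    {"offset": [0, 0, 0], "spin": 0},
    {"offset": [0, 0, 0], "spin": 0},
    {"offset": [0, 0, 0], "spin": 0},
    {"offset": [0, 0, 0], "spin": 0},
    {"offset": [0, 0, 0], "spin": 0},
    {"offset": [0, 0, 0], "spin": 0},
    {"offset": [0, 0, 0], "spin": 0},
    {"offset": [0, 0, 0], "spin": 0}
  ],
  "grip": 0.3,
  "squeeze": 30
}}

```text
time_s: 15.9
eef_pos: [441.4, 16.3, 25.6]
ee_rot: [0.001, 0.686, 0.728, 0.001]
force: [-1.4, -0.3, 9.7]
grip_width: 0.505
grip_force: 29.5
```

>>> {"method": "send_rows", "body": {
  "targets": [
    {"offset": [0, 0, 1], "spin": 0},
    {"offset": [0, 0, 3], "spin": 0},
    {"offset": [0, 0, 6], "spin": 0},
    {"offset": [1, 0.5, 8.5], "spin": 0},
    {"offset": [4, 2, 9.5], "spin": 0},
    {"offset": [7, 3.5, 9.5], "spin": 0},
    {"offset": [10, 5, 9.5], "spin": 0},
    {"offset": [13, 6.4, 9.5], "spin": 0}
  ]
}}

```text
time_s: 16.57
eef_pos: [571.8, 81.5, 120.2]
ee_rot: [0.0, 0.686, 0.728, 0.0]
force: [-0.5, -0.8, -0.7]
grip_width: 0.5
grip_force: 30.5
```

>>> {"method": "send_rows", "body": {
  "targets": [
    {"offset": [3, 1.3, 0], "spin": 0},
    {"offset": [4.8, 2.2, -1], "spin": 0},
    {"offset": [4.8, 2.2, -3], "spin": 0},
    {"offset": [4.8, 2.2, -5], "spin": 0},
    {"offset": [4.8, 2.2, -7], "spin": 0},
    {"offset": [4.8, 2.2, -8], "spin": 0},
    {"offset": [4.8, 2.2, -8], "spin": 0},
    {"offset": [4.8, 2.2, -8], "spin": 0}
  ]
}}

```text
time_s: 17.23
eef_pos: [618.7, 102.5, 40.0]
ee_rot: [0.0, 0.686, 0.728, 0.0]
force: [0.5, -0.3, -0.3]
grip_width: 0.498
grip_force: 30.6
```

Run:
```python
from m import *
p,d=cap('side'); cv2.imwrite('pics/g.png',cv2.resize(p[90:230,210:410,::-1],(640,448)))
s=ctrl.sense();print(s['time_s'],s['eef_pos'],s['force'])
```

```text
17.2833 [619.13011471 102.47613108  40.68236459] [-0.24329917  0.29897055  0.00436072]
```

View pics/g.png

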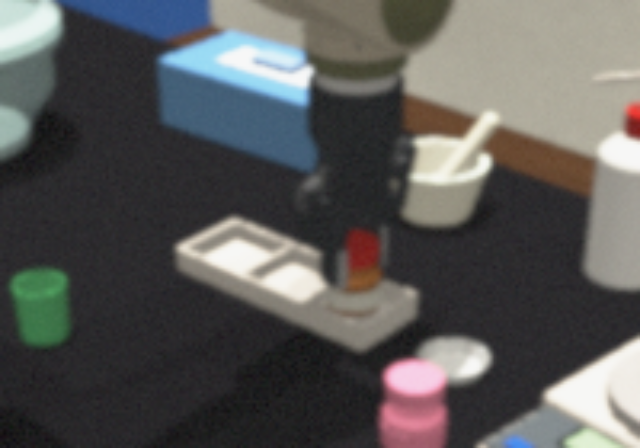

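The red jar is inside the compartment nearest the balance, at (360,275), about 1 cm above the floor. Lowering the rest.

>>> {"method": "send_rows", "body": {
  "targets": [
    {"offset": [0, 0, -0.4], "spin": 0},
    {"offset": [0, 0, -0.7], "spin": 0},
    {"offset": [0, 0, -0.85], "spin": 0},
    {"offset": [0, 0, -1.0], "spin": 0},
    {"offset": [0, 0, -1.0], "spin": 0}
  ]
}}

```text
time_s: 17.7
eef_pos: [618.6, 102.5, 29.9]
ee_rot: [0.0, 0.686, 0.728, 0.0]
force: [-2.8, 0.6, 2.1]
grip_width: 0.498
grip_force: 31.2
```

>>> {"method": "send_rows", "body": {
  "targets": [
    {"offset": [0, 0, -0.1], "spin": 0},
    {"offset": [0, 0, -0.15], "spin": 0},
    {"offset": [0, 0, -0.15], "spin": 0}
  ]
}}

```text
time_s: 17.95
eef_pos: [618.6, 102.5, 29.7]
ee_rot: [0.0, 0.685, 0.728, 0.0]
force: [-6.9, 0.0, 15.0]
grip_width: 0.502
grip_force: 33.1
```

>>> {"method": "send_rows", "body": {
  "targets": [
    {"offset": [0, 0, 0.12], "spin": 0},
    {"offset": [0, 0, 0.12], "spin": 0},
    {"offset": [0, 0, 0.12], "spin": 0},
    {"offset": [0, 0, 0.12], "spin": 0}
  ],
  "grip": 0.65
}}

```text
time_s: 18.28
eef_pos: [618.4, 102.5, 28.8]
ee_rot: [-0.0, 0.686, 0.728, -0.0]
force: [-0.1, -0.8, 0.4]
grip_width: 0.651
grip_force: 0.0
```

>>> {"method": "send_rows", "body": {
  "targets": [
    {"offset": [0, 0, 0.5], "spin": 0},
    {"offset": [0, 0, 2.5], "spin": 0},
    {"offset": [0, 0, 6], "spin": 0},
    {"offset": [0, 0, 9], "spin": 0},
    {"offset": [-2, -3, 11], "spin": 0},
    {"offset": [-4, -6, 11], "spin": 0},
    {"offset": [-6, -9, 11], "spin": 0},
    {"offset": [-8, -12, 11], "spin": 0}
  ],
  "grip": 1
}}

```text
time_s: 18.95
eef_pos: [537.5, -18.5, 139.6]
ee_rot: [0.0, 0.685, 0.728, 0.0]
force: [0.7, -0.1, -0.6]
grip_width: 0.996
grip_force: 0.0
```

>>> {"method": "send_rows", "body": {
  "targets": [
    {"offset": [-2.2, -3, 0], "spin": 0},
    {"offset": [-4.4, -6, 0], "spin": 0},
    {"offset": [-6.6, -9, 0], "spin": 0},
    {"offset": [-8.6, -11.8, 0], "spin": 0},
    {"offset": [-9.4, -12.9, -1], "spin": 0},
    {"offset": [-9.4, -12.9, -3], "spin": 0},
    {"offset": [-9.4, -12.9, -4], "spin": 0},
    {"offset": [-9.4, -12.9, -4], "spin": 0}
  ]
}}

```text
time_s: 19.62
eef_pos: [443.5, -146.3, 97.6]
ee_rot: [-0.002, 0.686, 0.728, -0.0]
force: [-0.1, 0.0, -0.1]
grip_width: 1.001
grip_force: 0.0
```

Run:
```python
from m import *
for cam in ('top','side'):
    p,d=cap(cam,'h_%s.png'%cam); W=cloud(cam,d)
    print(cam,'red',disc(W,(619.6,102),40,55,72),'yel',disc(W,(445,-146),40,52,68))
s=ctrl.sense();print(s['time_s'],s['eef_pos'])
```

```text
top red [616.6 103.   20.8 616.  102.6  63.9 185. ] yel None
side red [618.5 100.3  21.3 615.3  98.1  62.8 135. ] yel [ 447.5 -147.3   22.1  443.6 -149.2   59.4  256. ]
19.7167 [ 444.66482838 -146.54359483   99.45820308]
```

Red jar standing at (617.5,102), top at z 64 as it should be. Grasping yellow.

>>> {"method": "send_rows", "body": {
  "targets": [
    {"offset": [0, 0, -2.5], "spin": 0},
    {"offset": [0, 0, -5], "spin": 0},
    {"offset": [0, 0, -6.8], "spin": 0},
    {"offset": [0, 0, -7.4], "spin": 0},
    {"offset": [0, 0, -7.4], "spin": 0}
  ]
}}

```text
time_s: 20.13
eef_pos: [444.5, -146.3, 24.8]
ee_rot: [-0.001, 0.685, 0.728, -0.0]
force: [0.2, 0.8, -0.2]
grip_width: 0.999
grip_force: 0.0
```

>>> {"method": "send_rows", "body": {
  "targets": [
    {"offset": [0, 0, 0], "spin": 0},
    {"offset": [0, 0, 0], "spin": 0},
    {"offset": [0, 0, 0], "spin": 0},
    {"offset": [0, 0, 0], "spin": 0},
    {"offset": [0, 0, 0], "spin": 0},
    {"offset": [0, 0, 0], "spin": 0},
    {"offset": [0, 0, 0], "spin": 0},
    {"offset": [0, 0, 0], "spin": 0}
  ],
  "grip": 0.3,
  "squeeze": 30
}}

```text
time_s: 20.8
eef_pos: [445.2, -146.8, 26.4]
ee_rot: [0.001, 0.686, 0.728, 0.0]
force: [-0.2, 2.6, 10.1]
grip_width: 0.497
grip_force: 29.4
```

>>> {"method": "send_rows", "body": {
  "targets": [
    {"offset": [0, 0, 1], "spin": 0},
    {"offset": [0, 0, 3], "spin": 0},
    {"offset": [0, 0, 6], "spin": 0},
    {"offset": [0, 0, 9.5], "spin": 0},
    {"offset": [0.8, 1.5, 12], "spin": 0},
    {"offset": [2.3, 4.3, 12], "spin": 0},
    {"offset": [3.9, 7.3, 12], "spin": 0},
    {"offset": [5.5, 10.3, 12], "spin": 0}
  ]
}}

```text
time_s: 21.47
eef_pos: [500.0, -42.4, 146.4]
ee_rot: [0.001, 0.686, 0.728, 0.0]
force: [0.7, -1.1, -1.1]
grip_width: 0.497
grip_force: 30.5
```

>>> {"method": "send_rows", "body": {
  "targets": [
    {"offset": [1.6, 3, 0], "spin": 0},
    {"offset": [3.2, 6, 0], "spin": 0},
    {"offset": [4.8, 9, 0], "spin": 0},
    {"offset": [6.4, 12, 0], "spin": 0},
    {"offset": [8, 15, 0], "spin": 0},
    {"offset": [9.6, 18, 0], "spin": 0},
    {"offset": [11, 20.5, 0], "spin": 0},
    {"offset": [11.5, 21.4, 0], "spin": 0}
  ]
}}

```text
time_s: 22.13
eef_pos: [615.1, 173.9, 145.6]
ee_rot: [0.0, 0.685, 0.729, 0.001]
force: [0.1, 0.1, -1.0]
grip_width: 0.499
grip_force: 30.5
```

>>> {"method": "send_rows", "body": {
  "targets": [
    {"offset": [0, 0, -2], "spin": 0},
    {"offset": [0, 0, -5], "spin": 0},
    {"offset": [0, 0, -8], "spin": 0},
    {"offset": [0, 0, -10], "spin": 0},
    {"offset": [0, 0, -10.5], "spin": 0},
    {"offset": [0, 0, -10.5], "spin": 0}
  ]
}}

```text
time_s: 22.63
eef_pos: [613.9, 170.4, 39.5]
ee_rot: [-0.001, 0.686, 0.728, -0.001]
force: [0.3, -0.6, 0.3]
grip_width: 0.496
grip_force: 30.6
```

>>> {"method": "send_rows", "body": {
  "targets": [
    {"offset": [0, 0, -0.4], "spin": 0},
    {"offset": [0, 0, -0.7], "spin": 0},
    {"offset": [0, 0, -0.85], "spin": 0},
    {"offset": [0, 0, -1.0], "spin": 0},
    {"offset": [0, 0, -1.0], "spin": 0}
  ]
}}

```text
time_s: 23.05
eef_pos: [614.8, 170.5, 30.6]
ee_rot: [0.0, 0.686, 0.728, 0.0]
force: [0.6, -0.3, 0.5]
grip_width: 0.502
grip_force: 30.7
```

>>> {"method": "send_rows", "body": {
  "targets": [
    {"offset": [0, 0, -0.05], "spin": 0},
    {"offset": [0, 0, -0.1], "spin": 0},
    {"offset": [0, 0, -0.1], "spin": 0}
  ]
}}

```text
time_s: 23.3
eef_pos: [614.9, 170.6, 30.5]
ee_rot: [0.0, 0.686, 0.728, 0.0]
force: [-3.2, -0.3, 7.8]
grip_width: 0.496
grip_force: 32.2
```

>>> {"method": "send_rows", "body": {
  "targets": [
    {"offset": [0, 0, 0.05], "spin": 0},
    {"offset": [0, 0, 0.05], "spin": 0},
    {"offset": [0, 0, 0.05], "spin": 0},
    {"offset": [0, 0, 0.05], "spin": 0}
  ],
  "grip": 0.65
}}

```text
time_s: 23.63
eef_pos: [614.5, 170.5, 29.4]
ee_rot: [-0.0, 0.686, 0.728, -0.0]
force: [0.2, 0.3, 0.9]
grip_width: 0.652
grip_force: 0.0
```

>>> {"method": "send_rows", "body": {
  "targets": [
    {"offset": [0, 0, 0.5], "spin": 0},
    {"offset": [0, 0, 2.5], "spin": 0},
    {"offset": [0, 0, 6], "spin": 0},
    {"offset": [0, 0, 9.5], "spin": 0},
    {"offset": [-0.9, -2, 13], "spin": 0},
    {"offset": [-2, -5.3, 14], "spin": 0},
    {"offset": [-3, -8.8, 14], "spin": 0},
    {"offset": [-4, -12.4, 14], "spin": 0}
  ],
  "grip": 1
}}

```text
time_s: 24.3
eef_pos: [574.1, 45.6, 170.9]
ee_rot: [0.001, 0.685, 0.728, 0.001]
force: [0.8, -0.4, -0.1]
grip_width: 0.997
grip_force: 0.0
```

>>> {"method": "send_rows", "body": {
  "targets": [
    {"offset": [-0.9, -3.7, 0], "spin": 0},
    {"offset": [-1.8, -7.4, 0], "spin": 0},
    {"offset": [-2.7, -11.1, 0], "spin": 0},
    {"offset": [-3.6, -14.8, 0], "spin": 0},
    {"offset": [-4.5, -18.5, 0], "spin": 0},
    {"offset": [-5.2, -22.2, 0], "spin": 0},
    {"offset": [-5.6, -25.9, 0], "spin": 0},
    {"offset": [-6, -29.6, 0], "spin": 0}
  ]
}}

```text
time_s: 24.97
eef_pos: [513.8, -251.3, 170.1]
ee_rot: [0.0, 0.686, 0.728, 0.0]
force: [0.7, 0.5, 0.6]
grip_width: 0.996
grip_force: 0.0
```

>>> {"method": "send_rows", "body": {
  "targets": [
    {"offset": [-0.5, -3.7, 0], "spin": 0},
    {"offset": [-0.9, -7.4, 0], "spin": 0},
    {"offset": [-1.2, -11, 0], "spin": 0},
    {"offset": [-1.4, -13, -1], "spin": 0},
    {"offset": [-1.4, -13.8, -3], "spin": 0},
    {"offset": [-1.4, -13.8, -6], "spin": 0},
    {"offset": [-1.4, -13.8, -7], "spin": 0},
    {"offset": [-1.4, -13.8, -7], "spin": 0}
  ]
}}

```text
time_s: 25.63
eef_pos: [499.5, -386.4, 97.1]
ee_rot: [-0.003, 0.686, 0.728, 0.0]
force: [-0.3, 0.5, -0.1]
grip_width: 0.997
grip_force: 0.0
```

Run:
```python
from m import *
for cam in ('top','side'):
    p,d=cap(cam); W=cloud(cam,d)
    print(cam,'red',disc(W,(618,102),33,55,72),'yel',disc(W,(615,171),33,55,72),'blue',disc(W,(501,-387),40,52,68),'lid',disc(W,(641,-199),40,102,110))
s=ctrl.sense();print(s['time_s'],s['eef_pos'])
```

```text
top red [616.6 102.9  20.6 616.1 102.5  63.7 184. ] yel [613.  171.8  20.8 612.4 171.2  63.6 188. ] blue [ 510.4 -373.6   13.9  511.5 -371.5   58.    21. ] lid [ 639.3 -199.    26.1  638.9 -197.9  105.9  267. ]
side red [617.1 102.4  23.4 615.5  98.2  62.7 133. ] yel [614.8 168.2  21.5 611.6 166.1  62.9 120. ] blue [ 502.3 -387.7   21.5  498.5 -388.9   59.4  358. ] lid [ 642.3 -200.4   27.4  637.2 -202.1  105.7  222. ]
25.7333 [ 500.95728177 -387.45920062  100.76137403]
```

>>> {"method": "send_rows", "body": {
  "targets": [
    {"offset": [0, 0, -2.5], "spin": 0},
    {"offset": [0, 0, -5], "spin": 0},
    {"offset": [0, 0, -6.8], "spin": 0},
    {"offset": [0, 0, -7.4], "spin": 0},
    {"offset": [0, 0, -7.4], "spin": 0}
  ]
}}

```text
time_s: 26.15
eef_pos: [500.7, -387.3, 25.9]
ee_rot: [-0.0, 0.685, 0.728, -0.0]
force: [-0.4, -0.3, -0.5]
grip_width: 1.002
grip_force: 0.0
```

>>> {"method": "send_rows", "body": {
  "targets": [
    {"offset": [0, 0, 0], "spin": 0},
    {"offset": [0, 0, 0], "spin": 0},
    {"offset": [0, 0, 0], "spin": 0},
    {"offset": [0, 0, 0], "spin": 0},
    {"offset": [0, 0, 0], "spin": 0},
    {"offset": [0, 0, 0], "spin": 0},
    {"offset": [0, 0, 0], "spin": 0},
    {"offset": [0, 0, 0], "spin": 0}
  ],
  "grip": 0.3,
  "squeeze": 30
}}

```text
time_s: 26.82
eef_pos: [501.2, -388.0, 27.3]
ee_rot: [0.001, 0.686, 0.728, -0.0]
force: [-0.2, 1.3, 7.5]
grip_width: 0.493
grip_force: 29.6
```

>>> {"method": "send_rows", "body": {
  "targets": [
    {"offset": [0, 0, 1], "spin": 0},
    {"offset": [0, 0, 3], "spin": 0},
    {"offset": [0, 0, 6], "spin": 0},
    {"offset": [0, 0, 9.5], "spin": 0},
    {"offset": [0, 0, 13], "spin": 0},
    {"offset": [0.1, 1.5, 15], "spin": 0},
    {"offset": [0.5, 4.5, 15], "spin": 0},
    {"offset": [1, 8, 15], "spin": 0}
  ]
}}

```text
time_s: 27.48
eef_pos: [510.4, -308.0, 177.6]
ee_rot: [0.002, 0.686, 0.727, -0.0]
force: [1.2, 0.6, -2.4]
grip_width: 0.494
grip_force: 30.4
```

>>> {"method": "send_rows", "body": {
  "targets": [
    {"offset": [0.6, 3.5, 0], "spin": 0},
    {"offset": [1.2, 7, 0], "spin": 0},
    {"offset": [1.8, 10.5, 0], "spin": 0},
    {"offset": [2.4, 14, 0], "spin": 0},
    {"offset": [3, 17.5, 0], "spin": 0},
    {"offset": [3.6, 21, 0], "spin": 0},
    {"offset": [4.2, 24.5, 0], "spin": 0},
    {"offset": [4.8, 28, 0], "spin": 0}
  ]
}}

```text
time_s: 28.15
eef_pos: [558.4, -25.7, 176.4]
ee_rot: [0.0, 0.686, 0.728, 0.0]
force: [0.3, -0.3, -1.8]
grip_width: 0.489
grip_force: 30.4
```

>>> {"method": "send_rows", "body": {
  "targets": [
    {"offset": [0.7, 3.5, 0], "spin": 0},
    {"offset": [1.4, 7, 0], "spin": 0},
    {"offset": [2.1, 10.5, 0], "spin": 0},
    {"offset": [2.8, 14, 0], "spin": 0},
    {"offset": [3.5, 17.5, 0], "spin": 0},
    {"offset": [4.2, 21, 0], "spin": 0},
    {"offset": [4.8, 24.5, 0], "spin": 0},
    {"offset": [5.2, 26.7, 0], "spin": 0}
  ]
}}

```text
time_s: 28.82
eef_pos: [610.1, 242.8, 176.2]
ee_rot: [-0.0, 0.685, 0.729, 0.0]
force: [-0.3, -0.1, -1.9]
grip_width: 0.49
grip_force: 30.5
```

>>> {"method": "send_rows", "body": {
  "targets": [
    {"offset": [0, 0, -2], "spin": 0},
    {"offset": [0, 0, -5], "spin": 0},
    {"offset": [0, 0, -8], "spin": 0},
    {"offset": [0, 0, -11], "spin": 0},
    {"offset": [0, 0, -13], "spin": 0},
    {"offset": [0, 0, -13.5], "spin": 0},
    {"offset": [0, 0, -13.5], "spin": 0}
  ]
}}

```text
time_s: 29.4
eef_pos: [610.0, 239.4, 39.9]
ee_rot: [-0.001, 0.686, 0.728, -0.001]
force: [-0.4, -0.5, -1.0]
grip_width: 0.489
grip_force: 30.6
```

Expecting contact near z ≈ 31.

>>> {"method": "send_rows", "body": {
  "targets": [
    {"offset": [0, 0, -0.3], "spin": 0},
    {"offset": [0, 0, -0.6], "spin": 0},
    {"offset": [0, 0, -0.8], "spin": 0},
    {"offset": [0, 0, -0.95], "spin": 0},
    {"offset": [0, 0, -0.95], "spin": 0}
  ]
}}

```text
time_s: 29.82
eef_pos: [610.7, 239.6, 31.5]
ee_rot: [0.0, 0.686, 0.728, 0.0]
force: [0.1, 0.8, -1.0]
grip_width: 0.49
grip_force: 30.7
```

>>> {"method": "send_rows", "body": {
  "targets": [
    {"offset": [0, 0, -0.05], "spin": 0},
    {"offset": [0, 0, -0.1], "spin": 0},
    {"offset": [0, 0, -0.1], "spin": 0}
  ]
}}

```text
time_s: 30.07
eef_pos: [610.8, 239.6, 31.4]
ee_rot: [0.0, 0.686, 0.728, 0.0]
force: [-2.8, -1.2, 7.8]
grip_width: 0.492
grip_force: 32.3
```

>>> {"method": "send_rows", "body": {
  "targets": [
    {"offset": [0, 0, 0.05], "spin": 0},
    {"offset": [0, 0, 0.05], "spin": 0},
    {"offset": [0, 0, 0.05], "spin": 0},
    {"offset": [0, 0, 0.05], "spin": 0}
  ],
  "grip": 0.65
}}

```text
time_s: 30.4
eef_pos: [610.5, 239.5, 30.4]
ee_rot: [-0.0, 0.686, 0.728, -0.0]
force: [0.0, 0.1, 0.2]
grip_width: 0.647
grip_force: 0.0
```

>>> {"method": "send_rows", "body": {
  "targets": [
    {"offset": [0, 0, 0.5], "spin": 0},
    {"offset": [0, 0, 2.5], "spin": 0},
    {"offset": [0, 0, 6], "spin": 0},
    {"offset": [0, 0, 9.5], "spin": 0},
    {"offset": [-2, 0, 13], "spin": 0},
    {"offset": [-5, 0, 15], "spin": 0},
    {"offset": [-8, 1, 16], "spin": 0},
    {"offset": [-11, 3, 17], "spin": 0}
  ],
  "grip": 1
}}

```text
time_s: 31.07
eef_pos: [499.7, 268.5, 202.1]
ee_rot: [0.001, 0.686, 0.727, 0.001]
force: [0.9, -0.4, 0.6]
grip_width: 0.998
grip_force: 0.0
```

>>> {"method": "send_rows", "body": {
  "targets": [
    {"offset": [-3, 2, 0], "spin": 0},
    {"offset": [-6, 4, 0], "spin": 0},
    {"offset": [-9, 6, 0], "spin": 0},
    {"offset": [-12, 8, 0], "spin": 0},
    {"offset": [-14, 10, 0], "spin": 0},
    {"offset": [-14, 10, 0], "spin": 0}
  ]
}}

```text
time_s: 31.57
eef_pos: [357.1, 372.0, 201.2]
ee_rot: [-0.0, 0.684, 0.729, 0.0]
force: [-0.2, -0.0, -0.6]
grip_width: 0.995
grip_force: 0.0
```

Run:
```python
from m import *
for cam in ('top','side'):
    p,d=cap(cam,'z_%s.png'%cam); W=cloud(cam,d)
    for n,c,r,a,b in [('red',(618,102),33,55,72),('yel',(615,171),33,55,72),('blue',(611,240),33,55,72),('lid',(641,-199),40,102,110),('beaker',(425,271),40,40,56),('weight',(427,-263),35,34,50)]: print(cam,n,disc(W,c,r,a,b))
s=ctrl.sense();print(s['time_s'],s['eef_pos'])
```

```text
top red [616.4 103.3  20.8 616.1 102.5  63.6 183. ]
top yel [613.3 171.6  20.7 612.2 171.2  63.8 187. ]
top blue [608.8 241.   21.  608.1 240.1  63.7 189. ]
top lid [ 640.1 -198.3   26.1  638.8 -197.9  106.   271. ]
top beaker [424.2 270.5  20.7 424.9 272.   46.9  51. ]
top weight [ 426.5 -262.9    9.6  426.7 -263.1   43.2   45. ]
side red [618.7 101.4  22.2 615.5  97.9  63.1 134. ]
side yel [615.  168.7  22.  611.2 166.1  62.6 124. ]
side blue [610.4 240.6  21.9 607.  235.2  62.8 114. ]
side lid [ 641.2 -199.9   26.7  636.8 -202.2  105.8  219. ]
side beaker [425.2 268.3  22.7 425.8 269.5  44.9  88. ]
side weight [ 427.8 -265.5   10.8  427.2 -265.8   43.5   79. ]
31.6667 [360.01710143 369.97812537 200.94613524]
```

View pics/z_side.png

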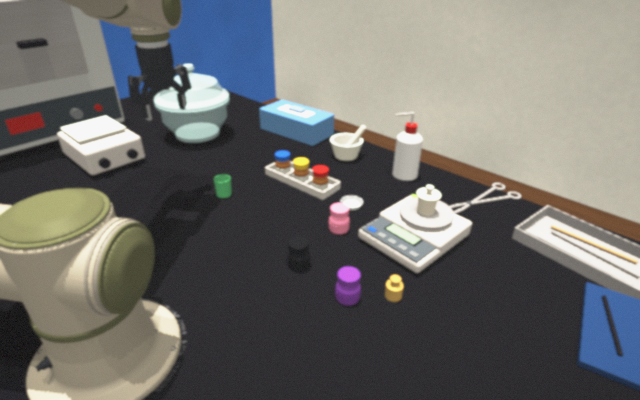

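The lidded crucible is on the pan (428,203). The jars stand blue, yellow, red from (283,160) to (320,175), with red nearest the balance. The beaker and weight haven't moved, the dish still sits at (352,203), and the gripper is clear.

```bash
python3 -c "
from rig import ctrl
print(ctrl.finish_job())"
```

```text
the job is handed in; nothing more can be done
None
```

I handed the job in at about 32 s: the lidded crucible stands centred on the balance pan, and the jars stand upright in the rack with red nearest the balance, yellow in the middle and blue farthest; the beaker, weight and dish are where they were.

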